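# Roll the pressing roller up into its rest

## Robot

A 6-joint arm with a two-finger parallel gripper is mounted at the origin on the work surface. World frame = base frame: x ahead of the robot, y to its left, z up, the work surface at z = 0. Lengths are in mm, angles in degrees, forces in N, time in s.
With the tool pointing down it reaches from about 350 to 850 mm from the base axis. Payload 8.1 kg.
Tool frame: the origin (TCP) lies at the very end of the fingers, on their centre line; the grasp point (between the pads) lies 19 mm behind it; z points along the fingers, y is the direction in which the jaws open and shut (so a half turn about z gives the same grasp; the last joint's range is limited). The gripper opens to 85 mm and grips with 20 to 120 N. Pads are 22 mm wide; open, the fingers measure 114 mm over their backs; the gripper's body (76 mm by 85 mm) begins 54 mm behind the grasp point. The pads swing forward as they close: fully open they stand 13 mm farther back than shut.
Start: joints at [-73.533, 7.471, 85.268, -0, 87.261, -4.893], TCP at [218.555, -558.784, 231.292] pointing down, gripper open.
Joint ranges: [-169.43, 169.43], [-51.17, 129.36], [1.28, 143.12], [-76.62, 256.62], [0, 156.53], [-152.29, 152.29]. Speed limits (degrees/s): [136.94, 136.94, 159.86, 180, 180, 180].

## Interface

Orientations are given as [roll, pitch, yaw] about the fixed x, y, z axes, in that order (R = Rz(yaw) Ry(pitch) Rx(roll)).
In Python, from bench import r gives the robot as it stands.
- The arm moves only by the shell command python3 -m crank 'ROWS' [OPENING] [FORCE]. ROWS is JSON, a list that holds one entry, the list of rows, each a list of 6 numbers: the shift along the tool's x, y, z in m, then the turn, a rotation vector about the tool's x, y, z in rad. A call has 1 to 10 rows; each row is the pose to reach, as a shift and turn from the pose measured when the call began, along the tool's axes at that moment; what a row does not reach only later rows make up. A row lasts 1/8 s, in which the tool goes at most 62.5 mm and 10.7 degrees, less where a joint would pass 70% of its speed; a pose out of reach is approached as far as the arm can. A call with a gripper value outside its range is refused whole. OPENING is the closure, from 0 (fully open) to 1 (shut), set as the call begins (- or left out, the last holds). The fingers move at their own pace and stop on an object; FORCE is the grip in N (left out, the last holds). Time passes only in rows, so rows that repeat a pose let the fingers close. It gives the time, the measured TCP pose, the force and the opening at its end, in the units of the state.
- r.sense(): the state, without advancing time (a new reading comes with each control period).
- r.snapshot(name): name is "scene" or "top"; returns (picture, depth): 400x640x3 uint8, blue, green, red; 400x640 float32, mm along the optical axis (not along the pixel's ray), 0 where there is no reading.
- r.get_calibration(name): a dict with "mtx" (3x3 intrinsics, pixels), "cam_to_world" (4x4, takes a point from camera to world coordinates). Camera axes: x right, y down, z forward; pixel columns grow to the right and rows downward; lengths in mm; the calibration is good to about 2 mm. A picture is of the moment at which its call begins. get_calibration takes no time and is no camera call.
- r.hand_in(): hands the job in, once; it reports no verdict.
Trained networks look in the newest picture that a camera, given by its name, has taken for a name from the list of things; names that differ only in an ending like _2 or _b are one class to them, and where a whole thing is asked for, a point or a joint stands for the part that bears it (a point fixed in the world has none). Each returns a list of dicts, best first, with "conf" (0 to 1); they miss things now and then, are a little off and sometimes report something else, mostly with a low value. They report only what shows in the picture. A call takes as long as a camera call. They do not tell look-alikes from the thing itself.
- r.look_for(thing, camera): "extent" ([left, top, right, bottom] in pixels, round what is visible of it).
- r.landmark_of(thing, camera): "pixel" ([column, row] in pixels: a listed point, or the origin of a listed thing).
The state is a dict: "time": time; "joint_pos": joint angles; "qd": joint speeds; "joint_efforts": joint torques, N m; "tool_pos": TCP position; "tcp_rot": TCP orientation; "ft_force": force on the tool from outside, world axes, zero at the start; "wrist_torque": the same for the moment, N m; "finger_gap": finger opening in mm.
Only numpy, scipy, OpenCV 4.12 (cv2) and the standard library are available. Lean on these libraries where they do the work, as an engineer would, in place of code of your own. Each camera call takes 0.05 s, during which the arm holds its last target.

## Task

Push the brass pressing roller slowly up the shallow ramp with your fingertips until it tips over the crest into the seat and lies against the red stop, then move clear and leave it resting there. It must stay on the ramp the whole way: do not lift or carry it, do not flick it, and never let it run back down. Leave the other things on the bench where they are.

Things in the scene. Friction and masses are not known exactly. Their poses are not given: they have to be found in the camera images.
- ramp: Fixed ramped roller rest, aluminium with wooden side rails and a red stop, 267 x 138 mm; its place and heading vary. Origin: on the bench below the foot of the slope; x points level up the ramp to the stop, y left, z up. Behind the foot a land rises 3 degrees backwards to x = -60 mm. The rails stand 12 mm above the running surface all along, 118 mm apart (4 mm clear of each roller end).
- deck: The ramp's sloping surface, fixed to it, tilted 10 degrees: origin in the middle of the foot of the slope, x up along the slope, y as the ramp's, z square to the surface. The roller's axis is 25 mm above it while it lies on the slope.
- foot (a point): Middle of the foot of the slope, on the surface: x = 0, z = 12 mm in the ramp's frame. The shallow dip here holds the roller at the start.
- crest (a point): Middle of the crest, the top edge of the slope, on the surface: x = 150, z = 38.4 mm in the ramp's frame. Beyond it the seat sinks 5 degrees towards the stop.
- seat (a point): Where the middle of the roller (on its axis) lies when it is seated against the stop: x = 170, z = 62 mm in the ramp's frame.
- stop (a point): Top of the upright red stop, middle of its near face: x = 195, z = 72 mm in the ramp's frame.
- roller: Loose polished brass roller with dark end bands, 50 mm diameter, 110 mm long (126 over its end pins), about 0.6 kg. Origin: its middle; y along its axis; x and z turn as it rolls. It starts across the ramp in the dip, axis at x = -1.5, z = 37 mm of the ramp's frame. A few newtons push it. Let go on the slope it rolls back; past the crest it rolls to the stop by itself and stays.
- spool: Blue thread spool, 40 mm diameter, 46 mm high, loose, standing beside the ramp (on its left). Origin: centre of its underside. Leave it.
- buckle: Flat brass buckle frame, 50 x 45 x 6 mm, loose, beside the ramp (on its right). Origin: centre of its underside. Leave it.
- dye: Amber jar of edge dye with black cap, 44 mm diameter, 85 mm high, loose. Origin: centre of its underside. Leave it.
- mallet: Hammer lying on the bench, loose. Leave it.
- awl: Awl with a handle lying on the bench, loose. Leave it.
- rivetcup: White rivet bowl, 70 mm diameter, 50 mm high, loose. Origin: centre of its underside. Leave it.
- beeswax: Yellow block of wax, 60 x 40 x 22 mm, loose. Origin: centre of its underside. Leave it.
Not all that is in view belongs to the job. Of the things shaped like the roller, the brass one is meant.

How it is judged (in metres and radians):
On the way, in this order (a step that is already met when the one before it is completed fails the run):
1. the roller is on the slope, on its way up (x of roller in the frame of ramp between 0.06 and 0.13 m), for 0.1 s.
2. the roller is in the seat against the stop (x of roller in the frame of ramp above 0.165 m and z of roller in the frame of ramp below 0.068 m), for 0.2 s.
At the end, for the whole second after the job is handed in: The roller lies at rest in the seat between the rails, its axis within 5 mm of its place against the red stop and square to the ramp, and nothing else has been moved (all of step 2 and x of roller in the frame of ramp below 0.176 m and z of roller in the frame of ramp above 0.055 m and y of roller in the frame of ramp between -0.012 and 0.012 m and angle between the y axis of roller and the y axis of ramp, either way round below 0.08 rad and linear speed of roller below 0.02 m/s and angular speed of roller below 0.5 rad/s); the robot touches nothing.
It fails at once if the roller is lifted more than about 9 mm off the ramp (z of roller in the frame of deck above 0.034 m).
It fails at once if the roller runs on the slope (faster than 0.25 m/s, either way) (x of roller in the frame of ramp below 0.145 m and linear speed of roller above 0.25 m/s).
It fails at once if the roller rolls back beyond the foot of the ramp (x of roller in the frame of ramp below -0.03 m).
It fails at once if another thing on the bench is moved more than 20 mm (distance of any of spool, buckle, dye, mallet, awl, rivetcup, beeswax from where it was at the start of the episode above 0.02 m).
It also fails if it takes over 38 s, if anything falls off the work surface, if the arm or the gripper's body presses on something with over 40 N, if the wrist force passes 120 N, or if a joint passes its speed limit or range.

## Working session

There is one attempt and no reset: what is moved stays moved. The work goes in short steps, Python scripts to look and compute and a shell command to move; the robot and the scene stay as the last step left them, time stands still between calls to the robot, and variables do not carry over. Pictures are saved under pics/ and viewed, and the job is handed in when it is done.

```bash
mkdir -p pics; ls; python3 - <<'E'
from bench import r
import cv2,numpy as np
print(r.sense())
for c in ("scene","top"):
    p,d=r.snapshot(c); cv2.imwrite(f"pics/{c}1.png",p); np.save(f"pics/{c}_d.npy",d)
    k=r.get_calibration(c); print(c,np.round(k["mtx"],1).tolist(),np.round(k["cam_to_world"],3).tolist())
    for t in ("roller","ramp","foot","crest","seat","stop"):
        print(t,[(np.round(x["pixel"],1).tolist(),round(x["conf"],2)) for x in r.landmark_of(t,c)][:3])
E
```

```text
pics
{'time': 0.0, 'joint_pos': array([-7.35335851e+01,  7.51533667e+00,  8.53316225e+01,  2.01952415e-03,
        8.72637600e+01, -4.89408845e+00]), 'qd': array([ 0.02209948, -0.07506052,  0.03065969, -0.02772025, -0.04350896,
       -0.01896615]), 'joint_efforts': array([ 2.76599326e-05, -5.69406617e+01, -5.00552344e+01, -3.26724403e-04,
        1.44392776e-02, -3.94582867e-05]), 'tool_pos': array([ 218.39852375, -558.21651767,  230.21962571]), 'tcp_rot': array([-1.79889857e+02, -1.14555771e-02,  2.13603940e+01]), 'ft_force': array([-0.20209835,  0.43405162,  0.33359117]), 'wrist_torque': array([ 0.0245011 , -0.022863  , -0.01576211]), 'finger_gap': 85.50638997848726}
scene [[510.5, 0.0, 310.1], [0.0, 510.5, 200.3], [0.0, 0.0, 1.0]] [[-0.034, 0.755, -0.655, 1426.9], [0.999, 0.036, -0.011, 8.925], [0.015, -0.655, -0.756, 1115.8], [0.0, 0.0, 0.0, 1.0]]
roller [([411.5, 185.2], 0.88), ([352.8, 198.4], 0.77), ([363.7, 161.1], 0.61)]
ramp [([355.4, 210.5], 0.88)]
foot [([353.7, 205.3], 0.84)]
crest [([353.7, 242.1], 0.83)]
seat [([354.2, 243.3], 0.9)]
stop [([352.7, 249.9], 0.7)]
top [[390.8, 0.0, 318.1], [0.0, 390.8, 204.2], [0.0, 0.0, 1.0]] [[-0.022, -0.986, 0.165, 327.242], [-1.0, 0.024, 0.01, -6.971], [-0.014, -0.164, -0.986, 1288.868], [0.0, 0.0, 0.0, 1.0]]
roller [([283.4, 220.8], 0.92), ([273.7, 271.8], 0.73), ([364.4, 219.1], 0.6)]
ramp [([284.7, 222.8], 0.68)]
foot [([280.1, 223.2], 0.88)]
crest [([283.4, 175.5], 0.67)]
seat [([250.4, 209.5], 0.7), ([285.9, 166.9], 0.56), ([325.7, 195.4], 0.48)]
stop [([286.7, 159.3], 0.66)]
```

View pics/scene1.png

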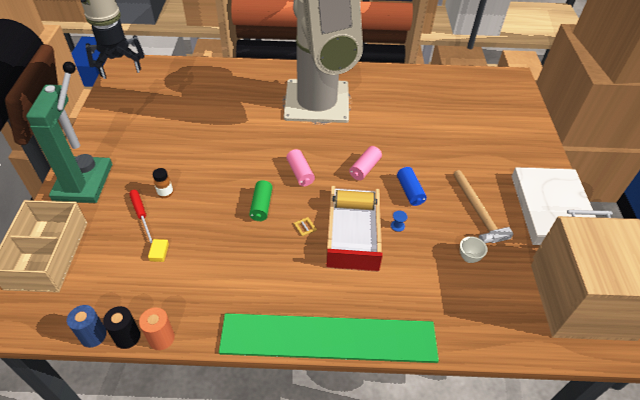

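View pics/top1.png

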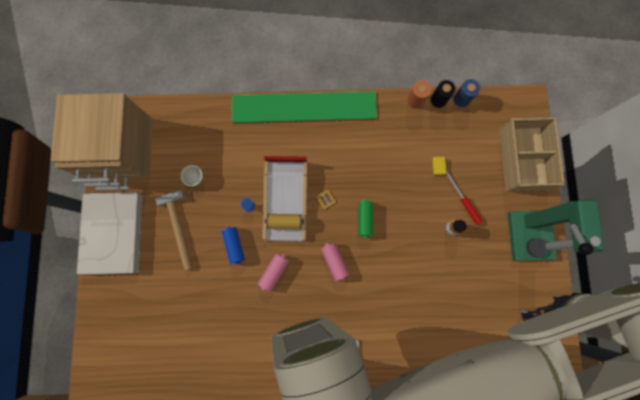

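```bash
cat > h.py <<'E'
import numpy as np
from bench import r
def ray(c,px):
    k=r.get_calibration(c);M=np.array(k["cam_to_world"])
    v=np.linalg.inv(k["mtx"])@[px[0],px[1],1]
    return M[:3,3],M[:3,:3]@v
def atz(c,px,z):
    o,v=ray(c,px);return o+v*(z-o[2])/v[2]
def cloud(c,d):
    k=r.get_calibration(c);M=np.array(k["cam_to_world"]);K=np.array(k["mtx"])
    v,u=np.mgrid[:d.shape[0],:d.shape[1]]
    P=np.stack([(u-K[0,2])/K[0,0]*d,(v-K[1,2])/K[1,1]*d,d],-1)
    return P@M[:3,:3].T+M[:3,3]
E
python3 - <<'E'
from h import *
L={"scene":dict(roller=(352.8,198.4),foot=(353.7,205.3),crest=(353.7,242.1),seat=(354.2,243.3),stop=(352.7,249.9)),
"top":dict(roller=(283.4,220.8),foot=(280.1,223.2),crest=(283.4,175.5),seat=(285.9,166.9),stop=(286.7,159.3))}
Z=dict(roller=37,foot=12,crest=38.4,seat=62,stop=72)
for c in L:
    for n,p in L[c].items(): print(c,n,atz(c,p,Z[n]).round(1))
P=cloud("top",np.load("pics/top_d.npy"))
# heights
for y in range(140,250,5): print(y,P[y,[255,262,270,284,298,305,312]].round(0)[:,2], P[y,284].round(0))
E
```

```text
scene roller [479.7 113.4  37. ]
scene foot [483.7 117.9  12. ]
scene crest [632.6 112.5  38.4]
scene seat [653.7 111.4  62. ]
scene stop [681.6 106.3  72. ]
top roller [484.5 119.1  37. ]
top foot [479.9 132.6  12. ]
top crest [634.3 117.9  38.4]
top seat [656.9 107.2  62. ]
top stop [679.3 103.5  72. ]
140 [ 2.  2.  6. -1.  2.  4. -1.] [770. 119.  -1.]
145 [ 3.  6. -0. -3.  4. -1.  2.] [752. 119.  -3.]
150 [-2.  4.  4.  1. -2.  5.  0.] [733. 119.   1.]
155 [ 1. -1.  2.  1. -5. -6. -2.] [715. 119.   1.]
160 [-1.  1. 61. 66. 66. 70.  0.] [679. 113.  66.]
165 [-1. -3. 33. 37. 35. 46. -0.] [670. 116.  37.]
170 [ 6. -0. 32. 38. 35. 46.  2.] [653. 116.  38.]
175 [-1.000e+00 -2.000e+00  3.800e+01  3.400e+01  3.600e+01  4.500e+01
  1.289e+03] [637. 116.  34.]
180 [ 3.  7. 37. 36. 34. 46. -0.] [620. 116.  36.]
185 [-3. -1. 31. 32. 35. 47. -1.] [604. 117.  32.]
190 [-2. -1. 25. 30. 29. 46. -2.] [587. 117.  30.]
195 [ 2. -1. 30. 27. 30. 39. -3.] [571. 118.  27.]
200 [-4. -3. 24. 24. 27. 35.  6.] [555. 118.  24.]
205 [ 1.  2. 20. 22. 25. 33.  0.] [539. 118.  22.]
210 [-1. -1. 24. 20. 21. 36. -1.] [522. 119.  20.]
215 [-0.  3. 51. 51. 55. 33. -1.] [501. 116.  51.]
220 [-0. -2. 63. 64. 58. 23. -7.] [484. 114.  64.]
225 [ 2. -1. 56. 60. 54. 24. -1.] [468. 115.  60.]
230 [-2. -3. 18. 14. 19. 27.  7.] [457. 120.  14.]
235 [-0.  1. 16. 20. 10. 23. -5.] [440. 119.  20.]
240 [ 2. -3.  5. 15. 19. 19. -4.] [424. 120.  15.]
245 [-3. -1.  3. -1. -0.  0. -4.] [409. 122.  -1.]
```

The brass roller lies at the foot of the ramp, at scene (353,199) and top (284,221). The ramp's red stop is at top (285,159), so the ramp points nearly along +x. The spool is at top (248,205) and the buckle at (327,199). Next I refine the ramp's heading.

```bash
python3 - <<'E'
from h import *
import cv2
from scipy.optimize import least_squares
for c in("top","scene"):
    D=np.load(f"pics/{c}_d.npy");im=cv2.imread(f"pics/{c}1.png").astype(int)
    P=cloud(c,D);m=(D>0)&(P[...,2]>10)&(P[...,2]<90)&(P[...,0]>400)&(P[...,0]<720)&(P[...,1]>37)&(P[...,1]<195)
    n,l,s,_=cv2.connectedComponentsWithStats(m.astype(np.uint8));k=1+np.argmax(s[1:,4]);m=l==k
    q=P[m]
    print(c,m.sum(),cv2.minAreaRect(q[:,:2].astype(np.float32)), q.min(0).round(),q.max(0).round())
    hi=(m)&(P[...,2]>45)&(P[...,0]<530); h=P[hi]; print("roller",h.mean(0).round(1),np.degrees(np.arctan2(*np.linalg.eigh(np.cov(h[:,:2].T))[1][::-1,1])))
    # red stop top
    b,g,rr=[im[...,i] for i in range(3)]
    red=(rr>100)&(g<60)&(b<60)&m; t=P[red]; print("red",red.sum(),t.mean(0).round(1),np.degrees(np.arctan2(*np.linalg.eigh(np.cov(t[:,:2].T))[1][::-1,1])))
    # center line fit by rows of pixel mask
    xs=[];ys=[];w=[]
    for x0 in range(420,680,10):
        a=q[(q[:,0]>x0)&(q[:,0]<x0+10)]
        if len(a)>10: xs.append(x0+5);lo,hi_=a[:,1].min(),a[:,1].max();ys.append((lo+hi_)/2);w.append(hi_-lo)
    f=np.polyfit(xs,ys,1);print("line",np.degrees(np.arctan(f[0])),np.polyval(f,480),np.polyval(f,680),np.round(w))
E
python3 - <<'E'
import cv2
for c,(a,b,x,y) in dict(top=(140,260,225,345),scene=(165,285,300,430)).items():
    i=cv2.imread(f"pics/{c}1.png")[a:b,x:y];cv2.imwrite(f"pics/{c}1z.png",cv2.resize(i,None,fx=4.5,fy=4.5,interpolation=cv2.INTER_CUBIC))
E
```

```text
top 3552 ((557.9180297851562, 114.21434020996094), (138.6685028076172, 268.4434814453125), 87.55664825439453) [422.  40.  10.] [694. 188.  77.]
roller [481.4 115.7  57. ] 87.65761959301416
red 133 [685.3 110.3  71.6] 86.51591673264836
line -2.3432759708006023 117.20112383893104 109.01698410462423 [136. 136. 137. 137. 138. 135. 135. 135. 134. 135. 137. 137. 137. 137.
 138. 138. 138. 138. 138. 138. 138. 137. 134. 134. 135. 137.]
scene 3999 ((558.869140625, 117.41316223144531), (138.0624542236328, 273.8573303222656), 87.54071044921875) [422.  43.  10.] [698. 191.  77.]
roller [492.2 118.7  56.1] 87.4109559559956
red 898 [690.8 110.2  46.7] 87.57985380425967
line -2.5310404104700472 120.87803730021773 112.03728811924498 [136. 136. 135. 135. 137. 136. 136. 135. 134. 136. 136. 137. 137. 136.
 135. 137. 136. 136. 135. 137. 136. 138. 137. 137.]
```

View pics/top1z.png

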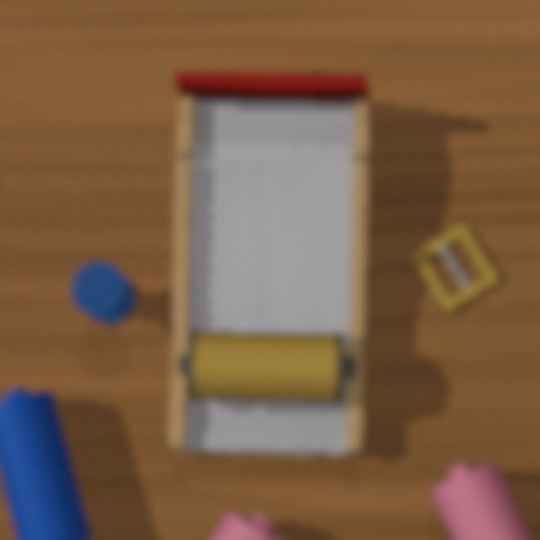

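View pics/scene1z.png

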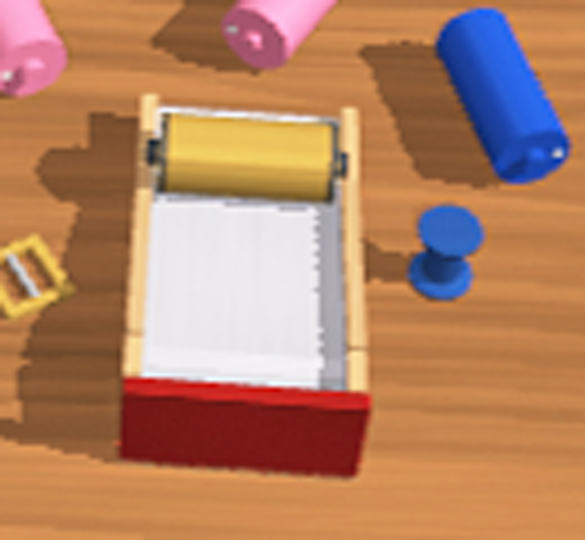

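```bash
cat >> h.py <<'E'
from scipy.spatial.transform import Rotation as Ro
HD=-2.43; O=np.array([485.0,118.9,0])
RR=Ro.from_euler('z',HD,degrees=True).as_matrix()
def Rt(s=None):
    return Ro.from_euler('xyz',(s or r.sense())["tcp_rot"],degrees=True).as_matrix()
def goto(w,yaw=HD):
    s=r.sense();R=Rt(s);G=Ro.from_euler('xyz',[180,0,yaw],degrees=True).as_matrix()
    print("shift",(R.T@(np.array(w)-s["tool_pos"])/1000).round(4).tolist(),"turn",Ro.from_matrix(R.T@G).as_rotvec().round(4).tolist())
def ramp(x,y,z): return O+RR@[x,y,z]
def where():
    s=r.sense();print("t",s["time"],"ramp pos",(RR.T@(s["tool_pos"]-O)).round(1),"rot",s["tcp_rot"].round(2),"F ramp",(RR.T@s["ft_force"]).round(2),"gap",round(s["finger_gap"],1))
E
python3 - <<'E'
from h import *
goto([480,-250,220]); goto(ramp(-60,0,150)); print(ramp(-60,0,150))
E
```

```text
shift [0.356, -0.1924, 0.0113] turn [0.0001, -0.0, 0.4152]
shift [0.4401, -0.5583, 0.0813] turn [0.0001, -0.0, 0.4152]
[425.05395397 121.44392725 150.        ]
```

```bash
python3 -m crank '[[[0.06,-0.03,0,0,0,0.06],[0.12,-0.065,0,0,0,0.12],[0.18,-0.1,0,0,0,0.18],[0.24,-0.13,0,0,0,0.24],[0.30,-0.16,0,0,0,0.30],[0.35,-0.20,0,0,0,0.36],[0.37,-0.25,0,0,0,0.415],[0.38,-0.30,0,0,0,0.415],[0.39,-0.35,0,0,0,0.415],[0.40,-0.40,0.02,0,0,0.415]]]' 0.3 20
python3 - <<'E'
from h import *
where(); goto(ramp(-60,0,150))
E
```

```text
time: 1.95
tool_pos: [446.2, -38.9, 213.0]
tcp_rot: [180.0, -0.2, -2.4]
ft_force: [0.6, 0.8, -0.5]
finger_gap: 59.5
t 1.95 ramp pos [ -32.1 -159.3  213. ] rot [179.97  -0.24  -2.39] F ramp [ 0.56  0.86 -0.53] gap 59.5
shift [-0.0281, -0.1594, 0.0628] turn [0.0006, -0.0042, 0.0007]
```

```bash
python3 -m crank '[[[-0.01,-0.055,0.02,0,-0.004,0],[-0.02,-0.11,0.04,0,-0.004,0],[-0.028,-0.16,0.063,0,-0.004,0],[-0.028,-0.16,0.063,0,-0.004,0],[-0.028,-0.16,0.063,0,-0.004,0],[-0.028,-0.16,0.063,0,-0.004,0]]]'
python3 - <<'E'
from h import *
import cv2
where(); goto(ramp(-52,0,60))
for c in("scene","top"):
    p,d=r.snapshot(c);np.save(f"pics/{c}_d2.npy",d)
    a,b,x,y=dict(top=(140,300,200,400),scene=(120,280,250,450))[c]
    cv2.imwrite(f"pics/{c}2.png",cv2.resize(p[a:b,x:y],None,fx=3.5,fy=3.5))
    P=cloud(c,d);Q=(P-O)@RR;m=(d>0)&(abs(Q[...,0]+60)<40)&(abs(Q[...,1])<70)&(Q[...,2]>100)&(Q[...,2]<215)
    q=Q[m];print(c,len(q),np.percentile(q[:,2],[0,2,5]).round(1)if len(q) else'')
    t=q[q[:,2]<np.percentile(q[:,2],5)+15]; print(np.c_[t.min(0),t.max(0)].round(1), np.percentile(t,[5,95],axis=0).round(1))
E
```

```text
time: 2.7
tool_pos: [426.0, 121.1, 150.6]
tcp_rot: [180.0, -0.1, -2.5]
ft_force: [0.3, -0.5, -0.8]
finger_gap: 59.8
t 2.7 ramp pos [-59.   -0.3 150.6] rot [ 1.7997e+02 -1.0000e-01 -2.4800e+00] F ramp [ 0.36 -0.52 -0.84] gap 59.8
shift [0.0069, -0.0003, 0.0906] turn [0.0005, -0.0017, -0.0009]
scene 273 [152.5 160.4 163.8]
[[-71.1 -43.7]
 [-41.3  44. ]
 [152.5 178.5]] [[-59.  -40.7 159. ]
 [-45.6  42.2 177.9]]
top 2 [206.  206.1 206.3]
[[-71.4 -71.1]
 [-60.3 -57.2]
 [206.  210.6]] [[-71.3 -60.1 206.3]
 [-71.1 -57.4 210.4]]
```

View pics/scene2.png

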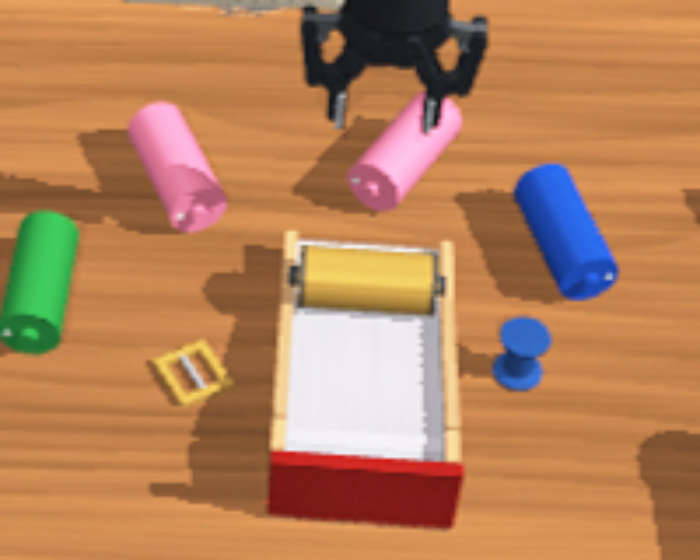

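The picture shows the fingers behind the roller, centred between the rails (crop at (340,105) and (430,112)). In depth their tips sit about 6 mm above the TCP and their front faces about 13 mm ahead of it. Next I descend behind the roller.

```bash
python3 -m crank '[[[0.002,0,0.04,0,0,0],[0.003,0,0.08,0,0,0],[0.003,0,0.105,0,0,0],[0.003,0,0.12,0,0,0],[0.003,0,0.126,0,0,0],[0.003,0,0.126,0,0,0],[0.003,0,0.126,0,0,0]]]'
python3 - <<'E'
from h import *
import cv2
where()
p,d=r.snapshot("scene");cv2.imwrite("pics/scene3.png",cv2.resize(p[120:280,250:450],None,fx=3.5,fy=3.5))
p,d=r.snapshot("top");cv2.imwrite("pics/top3.png",cv2.resize(p[140:300,200:400],None,fx=3.5,fy=3.5))
E
```

```text
time: 3.68
tool_pos: [430.1, 121.0, 25.6]
tcp_rot: [180.0, -0.2, -2.5]
ft_force: [-0.0, 0.4, 0.1]
finger_gap: 59.8
t 3.675 ramp pos [-55.   -0.2  25.6] rot [180.    -0.19  -2.51] F ramp [-0.06  0.41  0.15] gap 59.8
```

View pics/scene3.png

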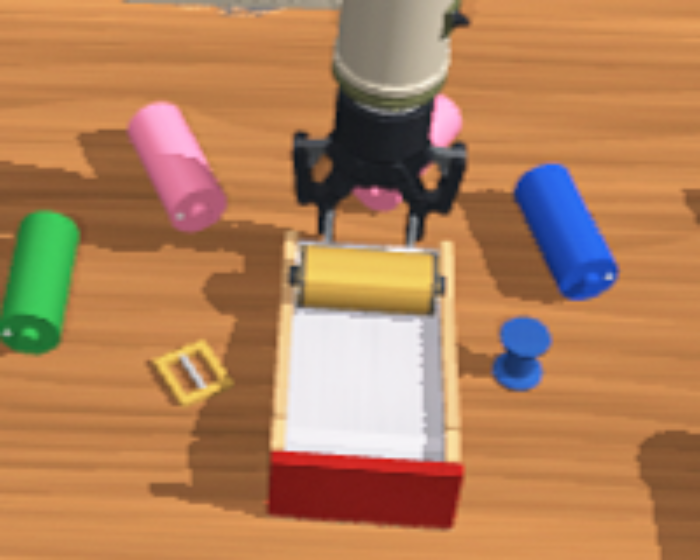

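The fingers stand just behind the roller at crop (326,235) and (412,235), clear of both rails. I creep forward to contact.

```bash
python3 -m crank '[[[0.003,0,0.001,0,0,0],[0.006,0,0.001,0,0,0],[0.009,0,0.001,0,0,0],[0.012,0,0.001,0,0,0],[0.014,0,0.001,0,0,0],[0.016,0,0.001,0,0,0],[0.018,0,0.001,0,0,0],[0.020,0,0.001,0,0,0],[0.020,0,0.001,0,0,0]]]'
python3 -c "
from h import *
where()"
```

```text
time: 4.9
tool_pos: [449.7, 120.2, 24.3]
tcp_rot: [180.0, -0.1, -2.5]
ft_force: [-2.5, -0.3, 0.5]
finger_gap: 59.8
t 4.9 ramp pos [-35.3  -0.2  24.3] rot [ 1.7999e+02 -1.5000e-01 -2.5000e+00] F ramp [-2.52 -0.41  0.52] gap 59.8
```

Contact, at about 2.5 N where expected (TCP x = -35 mm). Now I push up the slope.

```bash
python3 -m crank '[[[0.003,0,-0.0005,0,0,0],[0.007,0,-0.001,0,0,0],[0.011,0,-0.002,0,0,0],[0.015,0,-0.0025,0,0,0],[0.019,0,-0.003,0,0,0],[0.023,0,-0.004,0,0,0],[0.027,0,-0.0045,0,0,0],[0.031,0,-0.005,0,0,0],[0.035,0,-0.006,0,0,0],[0.039,0,-0.007,0,0,0]]]'
python3 - <<'E'
from h import *
import cv2
where()
p,d=r.snapshot("scene");cv2.imwrite("pics/scene4.png",cv2.resize(p[120:280,250:450],None,fx=3.5,fy=3.5))
E
```

```text
time: 6.15
tool_pos: [488.9, 118.5, 31.5]
tcp_rot: [180.0, -0.1, -2.5]
ft_force: [-4.1, 1.2, 2.1]
finger_gap: 59.9
t 6.15 ramp pos [ 3.9 -0.3 31.5] rot [ 1.7999e+02 -1.4000e-01 -2.5000e+00] F ramp [-4.16  0.99  2.06] gap 59.9
```

View pics/scene4.png

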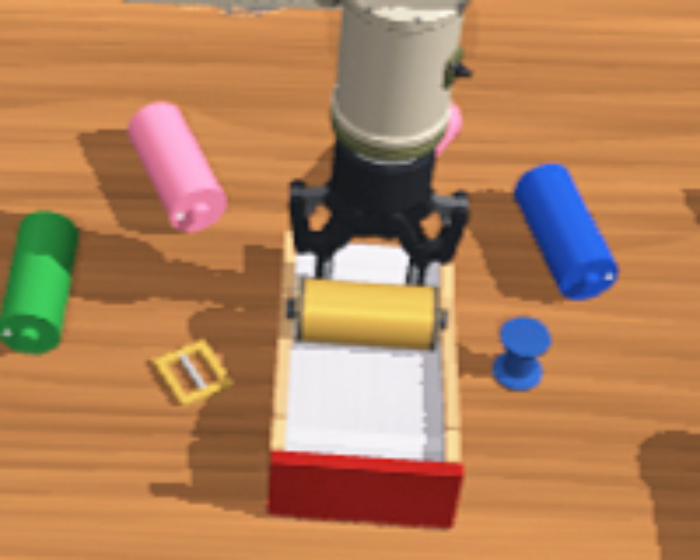

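The roller is square across the slope at crop (368,315), with both fingers behind it. I continue.

```bash
python3 -m crank '[[[0.004,0,-0.0005,0,0,0],[0.008,0,-0.001,0,0,0],[0.012,0,-0.002,0,0,0],[0.016,0,-0.003,0,0,0],[0.020,0,-0.0035,0,0,0],[0.024,0,-0.004,0,0,0],[0.028,0,-0.005,0,0,0],[0.032,0,-0.0055,0,0,0],[0.036,0,-0.0065,0,0,0],[0.040,0,-0.007,0,0,0]]]'
python3 - <<'E'
from h import *
import cv2
where()
p,d=r.snapshot("scene");cv2.imwrite("pics/scene5.png",cv2.resize(p[120:280,250:450],None,fx=3.5,fy=3.5))
E
```

```text
time: 7.45
tool_pos: [530.0, 116.7, 39.1]
tcp_rot: [180.0, -0.2, -2.5]
ft_force: [-3.9, -0.3, 2.2]
finger_gap: 59.9
t 7.45 ramp pos [45.  -0.3 39.1] rot [180.    -0.23  -2.5 ] F ramp [-3.89 -0.5   2.24] gap 59.9
```

View pics/scene5.png

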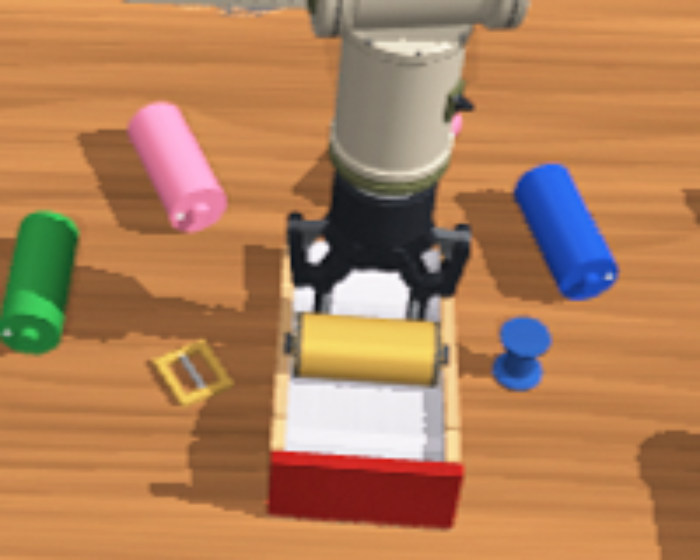

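The roller is at crop (368,348), about x = 80 mm, still square and steady at about 4 N.

```bash
python3 -m crank '[[[0.004,0,-0.0005,0,0,0],[0.008,0,-0.001,0,0,0],[0.012,0,-0.002,0,0,0],[0.016,0,-0.0025,0,0,0],[0.020,0,-0.003,0,0,0],[0.024,0,-0.004,0,0,0],[0.028,0,-0.0045,0,0,0],[0.032,0,-0.005,0,0,0],[0.036,0,-0.006,0,0,0],[0.040,0,-0.0065,0,0,0]]]'
python3 - <<'E'
from h import *
import cv2
where()
p,d=r.snapshot("scene");cv2.imwrite("pics/scene6.png",cv2.resize(p[120:280,250:450],None,fx=3.5,fy=3.5))
E
```

```text
time: 8.75
tool_pos: [571.0, 114.9, 46.1]
tcp_rot: [-180.0, -0.3, -2.5]
ft_force: [-3.7, 0.6, 2.4]
finger_gap: 59.7
t 8.75 ramp pos [86.1 -0.4 46.1] rot [-180.     -0.3    -2.51] F ramp [-3.76  0.49  2.42] gap 59.7
```

View pics/scene6.png

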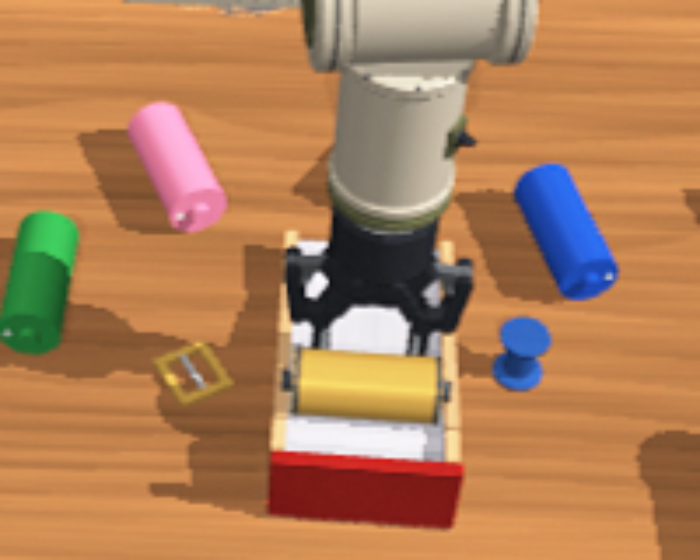

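The roller is at crop (367,385), about x = 121 mm. I push slowly over the crest.

```bash
python3 -m crank '[[[0.003,0,-0.0005,0,0,0],[0.006,0,-0.001,0,0,0],[0.009,0,-0.0015,0,0,0],[0.012,0,-0.002,0,0,0],[0.015,0,-0.0025,0,0,0],[0.018,0,-0.003,0,0,0],[0.021,0,-0.0035,0,0,0],[0.024,0,-0.004,0,0,0],[0.027,0,-0.0045,0,0,0],[0.030,0,-0.005,0,0,0]]]'
python3 - <<'E'
from h import *
import cv2
where()
p,d=r.snapshot("scene");cv2.imwrite("pics/scene7.png",cv2.resize(p[120:280,250:450],None,fx=3.5,fy=3.5))
E
```

```text
time: 10.05
tool_pos: [602.3, 113.4, 51.8]
tcp_rot: [-180.0, -0.4, -2.5]
ft_force: [0.1, 0.0, 0.5]
finger_gap: 59.8
t 10.05 ramp pos [117.5  -0.5  51.8] rot [-179.99   -0.43   -2.51] F ramp [0.07 0.05 0.49] gap 59.8
```

View pics/scene7.png

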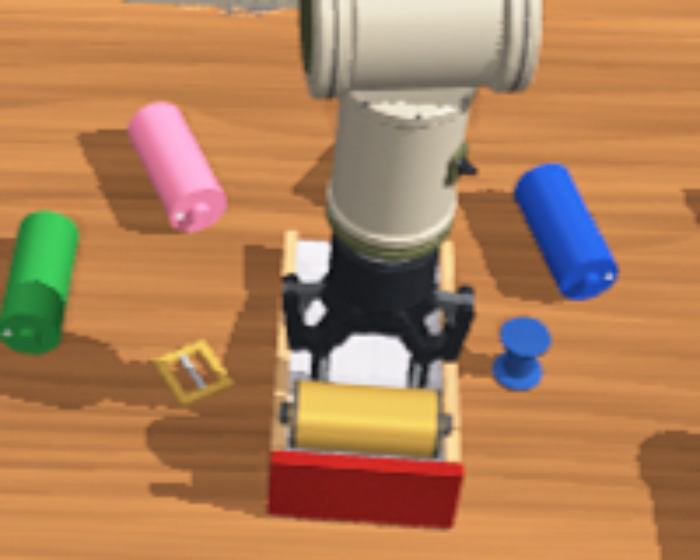

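The contact force has gone to zero and the roller has gone over the crest, at crop (367,418). I wait briefly without moving and check.

```bash
python3 -m crank '[[[0,0,0,0,0,0],[0,0,0,0,0,0],[0,0,0,0,0,0],[0,0,0,0,0,0],[0,0,0,0,0,0],[0,0,0,0,0,0]]]'
python3 - <<'E'
from h import *
import cv2
where()
p,d=r.snapshot("scene");cv2.imwrite("pics/scene8.png",cv2.resize(p[120:280,250:450],None,fx=3.5,fy=3.5))
E
```

```text
time: 10.85
tool_pos: [602.6, 113.4, 52.0]
tcp_rot: [-180.0, -0.5, -2.5]
ft_force: [0.2, 0.4, 0.2]
finger_gap: 59.9
t 10.85 ramp pos [117.7  -0.5  52. ] rot [-179.99   -0.45   -2.51] F ramp [0.16 0.42 0.2 ] gap 59.9
```

View pics/scene8.png

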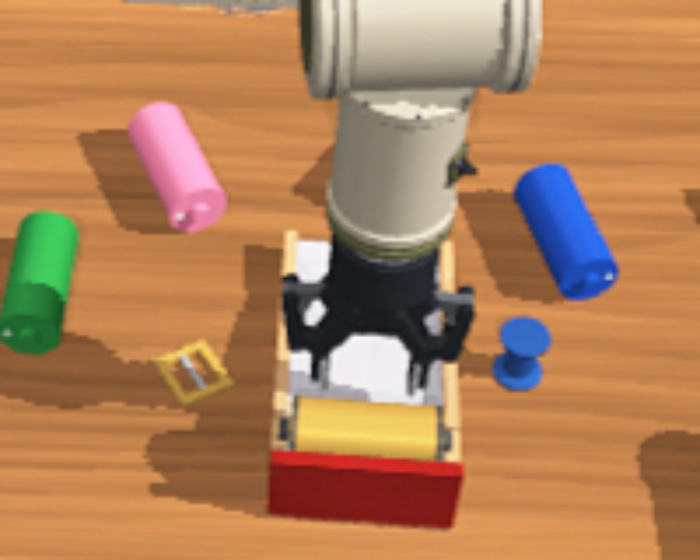

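The roller now lies against the red stop at crop (367,430), with a clear gap to the fingertips. I retreat up and back.

```bash
python3 -m crank '[[[-0.005,0,-0.01,0,0,0],[-0.015,0,-0.03,0,0,0],[-0.03,0,-0.06,0,0,0],[-0.06,0,-0.10,0,0,0],[-0.10,0,-0.13,0,0,0],[-0.15,0,-0.15,0,0,0],[-0.20,0,-0.15,0,0,0],[-0.22,0,-0.15,0,0,0],[-0.22,0,-0.15,0,0,0]]]'
python3 - <<'E'
from h import *
import cv2
where()
for c in("scene","top"):
    p,d=r.snapshot(c);cv2.imwrite(f"pics/{c}9.png",p)
    Q=(cloud(c,d)-O)@RR
    m=(d>0)&(abs(Q[...,0]-165)<27)&(abs(Q[...,1])<50)&(Q[...,2]>50)&(Q[...,2]<95)
    b,g,R=[p[...,i].astype(int) for i in range(3)]
    m&=(g>0.5*R); q=Q[m]
    print(c,len(q),q.mean(0).round(1),"top z",np.percentile(q[:,2],[50,95]).round(1))
    e=np.linalg.eigh(np.cov(q[:,:2].T))[1][:,1];print("axis vs ramp y deg",np.degrees(np.arctan(e[0]/e[1])).round(2))
    print([(np.round(x["pixel"],1).tolist(),round(x["conf"],2),((atz(c,x["pixel"],62)-O)@RR).round(1)) for x in r.landmark_of("roller",c)])
    # change vs first picture
    p0=cv2.imread(f"pics/{c}1.png");z=(np.abs(p.astype(int)-p0).max(2)>60).astype(np.uint8)
    for k in cv2.connectedComponentsWithStats(z)[2][1:]:
        if k[4]>25: print("changed",k)
E
```

```text
time: 12.02
tool_pos: [381.1, 123.3, 201.1]
tcp_rot: [-180.0, -0.6, -2.5]
ft_force: [0.6, -0.9, 0.7]
finger_gap: 59.8
t 12.025 ramp pos [-104.     0.   201.1] rot [-179.96   -0.57   -2.47] F ramp [ 0.68 -0.83  0.73] gap 59.8
scene 557 [176.9  -0.3  81.3] top z [82.4 87.2]
axis vs ramp y deg 0.02
[([411.7, 185.0], 0.85, array([-48.1, 157.2,  62. ])), ([352.6, 240.7], 0.84, array([161. ,  -4.6,  62. ])), ([360.6, 162.4], 0.82, array([-125.1,   12.6,   62. ])), ([301.6, 166.9], 0.77, array([ -90.9, -157.7,   62. ])), ([261.9, 199.1], 0.77, array([  41.9, -254.9,   62. ]))]
changed [  86    0   58   73 1771]
changed [287   0  24  39 458]
changed [318   0  20   7  69]
changed [343   0   7  22 118]
changed [360   0  53  25 856]
changed [332   9  10  13  43]
changed [ 321   14   72  119 3647]
changed [340  44  13  17 188]
changed [313  51   8  15  38]
changed [99 67  7 13 44]
changed [56 69  7 16 64]
changed [ 83  79  25  30 274]
changed [ 64  82  20  36 387]
changed [ 160   94   88   31 1825]
changed [111 112  58   9 143]
changed [  5 143   6   8  27]
changed [331 190  47  21 801]
changed 
[... 418 characters left out ...]

changed [217 227  25 147 478]
changed [211 231  25 144 477]
changed [285 231   5  11  35]
changed [276 242   6  13  48]
changed [282 242  21  90 645]
changed [290 245   8   9  65]
changed [270 255   9   9  45]
changed [633 283   7  10  60]
changed [546 294  29  17 213]
changed [ 513  294  123  105 2210]
changed [614 323  26  38 550]
changed [311 329  23  10  99]
changed [293 330  16  31 229]
changed [311 339  40  18 396]
changed [240 342  30  11 133]
changed [244 350  29  20 430]
changed [ 393  353  165   47 4642]
changed [298 356  47  36 941]
changed [607 358  17  10  84]
changed [244 375  38  25 800]
changed [585 378  55  22 541]
changed [330 388  12   6  31]
changed [310 395  24   5  80]
```

View pics/scene9.png

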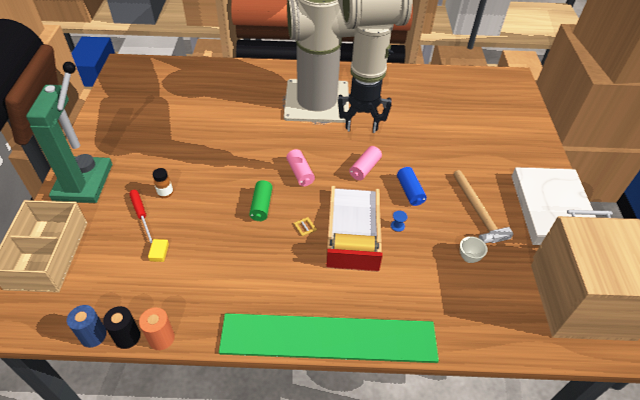

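The picture shows the roller in the seat against the stop at (355,242), square to the ramp. The other things stand where they were, and the arm is clear at (365,110).

```bash
python3 -c "
from bench import r
print(r.hand_in())"
```

```text
the job is handed in; nothing more can be done
None
```

I pushed the brass roller slowly up the ramp with both fingertips, at roughly 25–30 mm/s and about 4 N. It tipped over the crest on its own and came to lie against the red stop. I then moved the arm up and back, and handed the job in at about 12 s.

- **Roller position:** The surface seen by the two cameras averages x ≈ 170 mm and y ≈ 0 in the ramp's frame. The top of the roller is at about 87 mm, so its axis is at about 62 mm, as expected. The axis is within 0.6° of square.
- **Arm and other things:** The last wrist-force readings are at noise level. In the final scene picture, the other things look unmoved. The difference from the first picture also marked spots around the ramp and near the buckle, which I put down to the arm's moving shadow.
- **Disagreements:**
  - The landmark network put the seated roller's centre at x = 161 mm in the scene view and missed it in the top view. I relied on depth and the picture instead.
  - The two cameras' separate depth averages were 164 and 177 mm. That fits each camera seeing only one side of the cylinder.

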